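# Load a test cartridge under the leaf spring of a lab dock

### The job

Load the white test cartridge into the dock on the bench: with the fingertips press its low rear deck firmly down against the sprung lifter plate and, still pressing, slide it forward under the crossbar and the leaf spring until it is fully home against the end stop and the lifter plate springs up behind it. Then let go and move clear. Do not lift or tip the cartridge, and leave the bottle, the jar and the tube rack where they stand.

Things in the scene. Friction and masses are not known exactly. Their poses are not given: they have to be found in the camera images.
- dock: Low grey loading dock fixed on the bench, 240 x 96 mm; origin on the bench top, x is the slide direction (its base reaches from x = -115 to +125 mm), z up. Its track floor, 14 mm above the bench, lies between two aluminium rails along x, 63 mm apart and 12 mm high over the floor. Smooth, friction about 0.25.
- crossbar (a point): Middle of the underside of the ivory crossbar over the dock's track, 23 mm over the track floor, at dock x = 46 mm. The bar is 12 mm wide along x and 10 mm thick.
- end_stop (a point): Foot of the dock's end stop, on the track floor at dock x = 105 mm: its face there, 20 mm high, looks back along the track.
- cartridge: Loose white cartridge, 120 x 60 mm, about 150 g: a flat low deck at the rear (50 mm long, 14 mm thick), then a nose block (70 mm long, 20 mm thick). Origin at the middle of its underside, 60 mm behind the nose edge; x towards the nose, along the dock's x. It starts straight in the track on the raised lifter plate, its nose short of the crossbar and 5 mm too high to pass under it.
- deck (a point): Centre of the upper face of the cartridge's rear deck. 25 mm ahead of it a 6 mm high step, across the full width, rises to the nose block: fingertips standing on the deck push against it. At the start the deck is 36 mm above the bench; pressed fully down (cartridge on the track floor) 28 mm. Fully home this point is at dock x = 10 mm.
- nose (a point): Middle of the lower front edge of the cartridge's nose, 95 mm ahead of the deck's centre and 14 mm below the deck's face. Fully home it is at dock x = 105 mm, 14 mm above the bench.
- lifter_plate (a joint): Sprung steel plate in the track floor under the cartridge's rear, 70 x 46 mm, dock x = -90 to -20 mm. Value: metres pressed down; 0 = up (8 mm proud of the floor), 0.008 = level with it. Pushes up with 7.5 N when up, 9.5 N when down. It springs up behind the cartridge when the rear edge has passed it, in the last 5 mm before the end stop.
- leaf_blade (a joint): Steel leaf spring, 26 mm wide, 40 mm long, held behind the crossbar at dock x = 54 mm and sloping down to its tip at x = 93 mm. Value: radians lifted; 0 = free (tip 16.5 mm over the track floor), about 0.09 when the nose is under its tip, where it bears down with about 5 N.
- reagent: Amber bottle, 52 mm diameter, 105 mm high, standing on the bench beside the dock; leave it alone. Origin under its centre.
- jar: Small jar, 48 mm diameter, 55 mm high, standing on the bench beside the dock; leave it alone. Origin under its centre.
- tube_rack: Ivory tube rack with capped tubes, 50 x 110 mm, 74 mm high, on the bench beyond the dock's end; leave it alone. Origin under its centre.
Things that resemble listed ones, but are neither listed nor needed, are in the scene too. What is meant by the cartridge is not black, purple or turquoise, and is the larger of those in its own colour.

How it is judged:
By the outcome, as a careful person would: the job done as asked, in the order asked, and still so for the second after the job is handed in, with the robot touching nothing.
It also fails if it takes over 43 s, if anything falls off the work surface, if the arm or the gripper's body presses on something with over 40 N, if the wrist force passes 120 N, or if a joint passes its speed limit or range.

### The arm

A 6-joint arm with a two-finger parallel gripper is mounted at the origin on the work surface. World frame = base frame: x ahead of the robot, y to its left, z up, the work surface at z = 0. Lengths are in m, angles in rad, forces in N, time in s.
With the tool pointing down it reaches from about 0.225 to 0.875 m from the base axis. Payload 3.4 kg.
Tool frame: the origin (TCP) lies between the finger pads; the fingertips stand 11 mm ahead of it and the grasp point (between the pads) lies 8 mm behind it; z points along the fingers, y is the line along which they close (so a half turn about z gives the same grasp; the last joint's range is limited). The gripper opens to 85 mm and grips with 20 to 120 N. Pads are 22 mm wide; open, the fingers measure 114 mm over their backs; the gripper's body (76 mm by 85 mm) begins 54 mm behind the grasp point. The pads swing forward as they close: fully open they stand 13 mm farther back than shut.
Start: joints at [-1.422, 0.276, 1.505, -0, 1.361, -0.121], TCP at [0.153, -0.554, 0.242] pointing down, gripper open.
Joint ranges: [-2.89, 2.89], [-0.75, 2.08], [0.22, 2.7], [-1.18, 4.32], [0.11, 2.71], [-2.7, 2.7]. Speed limits (rad/s): [2.57, 2.57, 3.14, 3.14, 3.14, 3.14].

### API

Orientations are given as a unit quaternion [w, x, y, z].
In Python, from rig import manip, imaging gives the robot as it stands. The module is installed in compiled form; this text tells all that it offers.
- The arm moves only by the tool jog_arm, never from a script. Its argument "deltas" is one flat list of numbers, 7 for each row, row after row: the turn, a rotation vector about the world's x, y, z in degrees, then the shift along the world's x, y, z in mm, then the opening, from 0 (shut) to 1 (fully open). In form: [ax, ay, az, tx, ty, tz, gripper, ax, ay, az, tx, ty, tz, gripper, ...]. A call has 1 to 20 rows; each row is the pose to reach, as a shift and turn from the pose commanded when the call began; what a row does not reach only later rows make up. A row lasts 1/10 s, in which the tool goes at most 50 mm and 8.59 degrees, less where a joint would pass 70% of its speed; a pose out of reach is approached as far as the arm can. A call with a gripper value outside its range is refused whole. The fingers move at their own pace and stop on an object; "grip_force" is the grip in N (left out, the last holds). Time passes only in rows, so rows that repeat a pose let the fingers close. It gives the time, the measured TCP pose, the force, the opening and the grip force at its end, in the units of the state.
- manip.get_state(): the state, without advancing time (a new reading comes with each control period).
- imaging.get_image(name): name is "scene" or "side" or "wrist"; returns the picture (420x560x3 uint8, blue, green, red); there is no depth.
- imaging.calibration(name): a dict with "mtx" (3x3 intrinsics, pixels), "dist" ([k1, k2, p1, p2, k3] as OpenCV has them; the pictures are not rectified), "cam_to_world" (4x4, takes a point from camera to world coordinates). Camera axes: x right, y down, z forward; pixel columns grow to the right and rows downward; lengths in m; the calibration is good to about 2 mm. A picture is of the moment at which its call begins: read the wrist's pose just before it. calibration takes no time and is no camera call; for the wrist camera it gives the pose at the moment of the call.
- manip.sign_off(): hands the job in; it is judged then, once.
The state is a dict: "clock": time; "qpos": joint angles; "qd": joint speeds; "effort": joint torques, N m; "position": TCP position; "ee_rot": TCP orientation; "contact_force": force on the tool from outside, world axes, zero at the start; "moment": the same for the moment, N m; "width": finger opening in m; "gripper_force": force on a finger pad.
Only numpy, scipy, OpenCV 4.12 (cv2) and the standard library are available. Lean on these libraries where they do the work, as an engineer would, in place of code of your own. Each camera call takes 0.05 s, during which the arm holds its last target. There are 200 camera calls.

## Working session

There is one attempt and no reset: what is moved stays moved. The work goes in short steps, Python scripts to look and compute and a tool call to move; the robot and the scene stay as the last step left them, time stands still between calls to the robot, and variables do not carry over. Pictures are saved under pics/ and viewed, at most 12 in all, crops included, and the job is handed in when it is done.

Besides the shell and the picture viewer there is one more tool, called by a JSON object that holds its "op" and its "data". jog_arm: Moves the arm, as the interface text tells. Its arguments: {"type":"object","properties":{"deltas":{"type":"array"},"grip_force":{"type":"number"}},"required":["deltas"]}

```bash
mkdir -p pics
cat > h.py <<'E'
import numpy as np, cv2
from rig import manip, imaging
def ray(c,u,v):
    p=cv2.undistortPoints(np.array([[[u,v]]],float),np.array(c['mtx']),np.array(c['dist']))[0,0]
    T=np.array(c['cam_to_world']); return T[:3,3],T[:3,:3]@np.array([p[0],p[1],1])
def onplane(c,u,v,z):
    o,d=ray(c,u,v); return o+d*(z-o[2])/d[2]
def proj(c,P):
    T=np.linalg.inv(np.array(c['cam_to_world']))
    return cv2.projectPoints(np.array(P,float).reshape(-1,3),cv2.Rodrigues(T[:3,:3])[0],T[:3,3],np.array(c['mtx']),np.array(c['dist']))[0][:,0]
E
python3 - <<'E'
from h import *
s=manip.get_state(); print(s)
for n in ['scene','side']:
    cv2.imwrite(f'pics/{n}0.png',imaging.get_image(n)); print(n,np.round(imaging.calibration(n)['cam_to_world'],3).tolist())
E
```

```text
{'clock': 0.0, 'qpos': array([-1.42201043e+00,  2.76558762e-01,  1.50615201e+00,  1.36589024e-05,
        1.36070940e+00, -1.20998356e-01]), 'qd': array([-8.01906971e-04, -4.85983225e-04,  1.67543967e-06,  1.70183903e-03,
       -1.62566403e-03, -2.80320348e-04]), 'effort': array([-5.34507744e-04, -4.16777372e+01, -2.45803517e+01, -2.97822526e-04,
        1.12291003e-02,  1.22133036e-05]), 'position': array([ 0.15317298, -0.55367868,  0.24145284]), 'ee_rot': array([-9.13765866e-04,  9.90915623e-01,  1.34481945e-01, -6.01783925e-06]), 'contact_force': array([-1.41704736, -0.37729929, -0.21999866]), 'moment': array([ 0.02416673,  0.05743513, -0.00885523]), 'gripper_force': 0.0, 'width': 0.085472267112241}
scene [[0.781, 0.525, -0.337, 0.874], [0.624, -0.655, 0.426, -0.358], [0.002, -0.543, -0.84, 0.901], [0.0, 0.0, 0.0, 1.0]]
side [[0.998, -0.04, 0.039, 0.497], [-0.055, -0.612, 0.789, -0.696], [-0.007, -0.79, -0.613, 0.646], [0.0, 0.0, 0.0, 1.0]]
```

View pics/scene0.png

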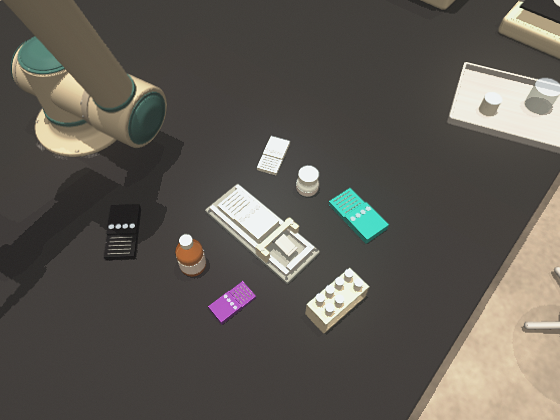

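View pics/side0.png

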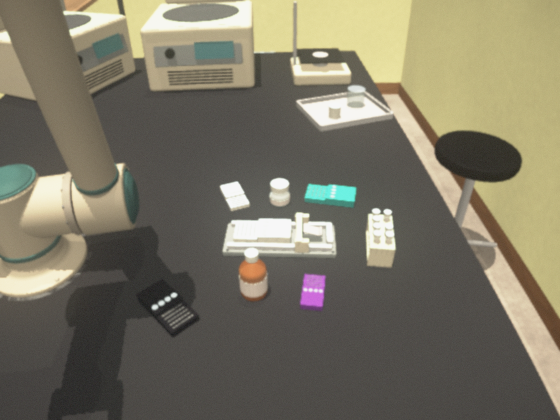

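The scene view shows the dock from its rear corner (208,210) to the front (316,252). There are two white candidates: one in the dock at about (250,213), and a smaller loose one on the bench at (274,155). The one in the dock is larger and sits in the track on the lifter, so it fits. The black (122,232), purple (232,302) and turquoise (358,215) ones are decoys. Next I'll confirm this in an enlarged crop.

Run:
```python
from h import *
a=cv2.imread('pics/scene0.png')[175:290,195:330]; b=cv2.imread('pics/side0.png')[205:265,215:345]
a=cv2.resize(a,(135*5,115*5),interpolation=cv2.INTER_CUBIC)
cv2.imwrite('pics/crop1.png',a)
cv2.imwrite('pics/crop2.png',cv2.resize(b,(130*6,60*6),interpolation=cv2.INTER_CUBIC))
```

```text
(no output)
```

View pics/crop1.png

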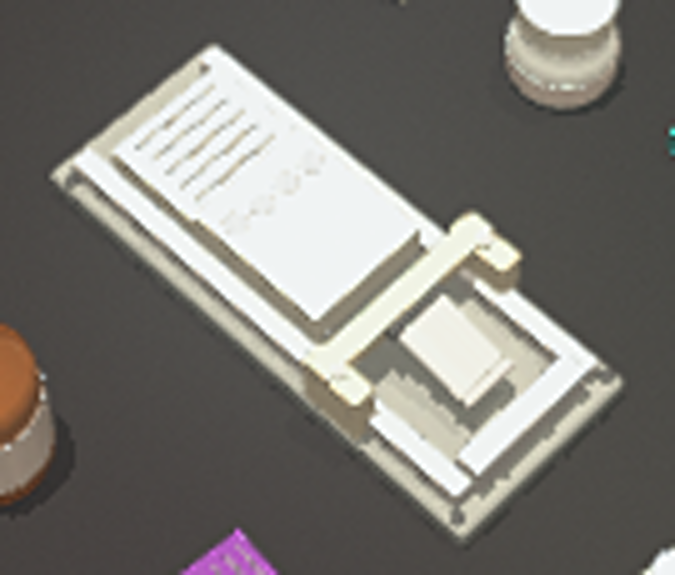

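View pics/crop2.png

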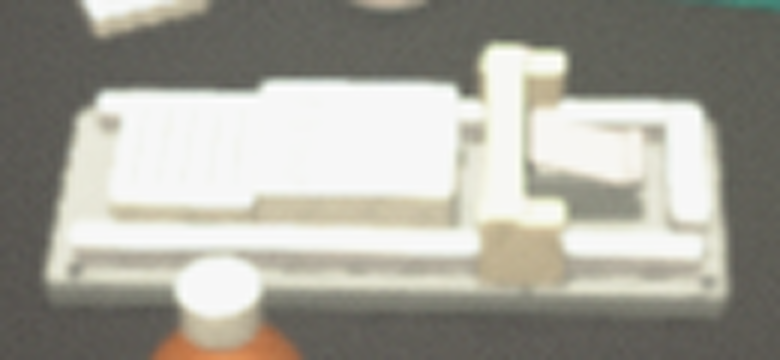

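The crops confirm it: the large white cartridge lies in the dock, with its grooved deck to the rear (crop1 about (200,140)) and its nose short of the ivory crossbar. Next I'll measure the corners.

Run:
```python
from h import *
c=imaging.calibration('scene'); d=imaging.calibration('side')
S=lambda u,v,z:np.round(onplane(c,195+(u+.5)/5-.5,175+(v+.5)/5-.5,z)*1000,1)
D=lambda u,v,z:np.round(onplane(d,215+(u+.5)/6-.5,205+(v+.5)/6-.5,z)*1000,1)
print('base side bottom',D(48,302,0),D(725,312,0))
print('base scene top14',S(52,175,.014),S(462,535,.014),S(620,380,.014),S(215,44,.014))
print('nose front scene',S(418,232,.042),S(316,320,.042)); print('nose front side',D(458,85,.042),D(455,197,.042), 'step',D(262,82,.042),D(257,197,.042))
print('deck rear scene',S(115,153,.036),'side',D(118,95,.036),D(110,205,.036))
print('bar scene',S(470,212,.047),S(310,352,.047),'side',D(500,45,.047),D(495,215,.047))
# bottle, jar rough (z=top)
print('bottle top', onplane(c,185,239,.105),onplane(d,251,255,.105),'jar',onplane(c,308,173,.055),onplane(d,280,184,.055))
```

```text
base side bottom [405.6  -3.3   0. ] [644.  -23.5   0. ]
base scene top14 [409.8  -8.1  14. ] [644.7 -29.9  14. ] [652.8  62.4  14. ] [419.   85.7  14. ]
nose front scene [557.4  52.7  42. ] [551.2  -3.9  42. ]
nose front side [555.4  57.9  42. ] [549.9  -3.9  42. ] step [484.1  64.3  42. ] [4.815e+02 4.000e-01 4.200e+01]
deck rear scene [434.2   7.3  36. ] side [431.1  67.5  36. ] [430.    6.3  36. ]
bar scene [569.7  70.6  47. ] [560.3 -18.3  47. ] side [572.   74.2  47. ] [562.3 -19.8  47. ]
bottle top [ 0.47228741 -0.11300918  0.105     ] [ 0.47107522 -0.11921084  0.105     ] jar [0.53789248 0.17796095 0.055     ] [0.53785762 0.17523976 0.055     ]
```

{"op": "jog_arm", "data": {"deltas": [0,0,-3,20,40,0,0,0,0,-6,45,85,0,0,0,0,-9,70,130,0,0,0,0,-12,95,177,0,0,0,0,-15,120,224,0,0,0,0,-18,145,271,0,0,0,0,-21,170,318,0,0,0,0,-21,195,365,0,0,0,0,-21,220,412,0,0,0,0,-21,245,460,0,0,0,0,-21,270,508,0,0,0,0,-21,295,555,-20,0,0,0,-21,312,588,-50,0,0,0,-21,312,588,-80,0,0,0,-21,312,588,-110,0,0,0,-21,312,588,-130,0,0,0,-21,312,588,-130,0,0,0,-21,312,588,-130,0], "grip_force": 30}}

```text
clock: 1.9
position: [0.4653, 0.0338, 0.1124]
ee_rot: [0.0, 0.999, -0.048, -0.0]
contact_force: [0.2, -0.2, -0.3]
width: -0.0001
gripper_force: 0.0
```

Run:
```python
from h import *
s=manip.get_state(); c=imaging.calibration('wrist'); im=imaging.get_image('wrist'); cv2.imwrite('pics/w1.png',im)
print({k:np.round(s[k],4) for k in ('clock','position','ee_rot','contact_force','width')})
u=np.array([np.cos(np.radians(-5.5)),np.sin(np.radians(-5.5))]); n=np.array([-u[1],u[0]])
dk=np.array([457,35]); 
for nm,x,y,z in [('stepL',25,30,42),('stepR',25,-30,42),('rearL',-25,30,36),('rearR',-25,-30,36),('noseL',95,30,42),('noseR',95,-30,42)]:
    p=dk+x*u+y*n; print(nm,proj(c,[p[0]/1e3,p[1]/1e3,z/1e3]).round(1))
np.save('w1c.npy',np.array(c['cam_to_world']))
```

```text
{'clock': np.float64(1.9), 'position': array([0.4653, 0.0338, 0.1124]), 'ee_rot': array([ 0.000e+00,  9.988e-01, -4.840e-02, -3.000e-04]), 'contact_force': array([ 0.1946, -0.1783, -0.3408]), 'width': np.float64(-0.0001)}
stepL [[227.2 209. ]]
stepR [[327.6 208.9]]
rearL [[232.1 278.8]]
rearR [[323.2 278.7]]
noseL [[221.6  85.6]]
noseR [[332.5  85.4]]
```

View pics/w1.png

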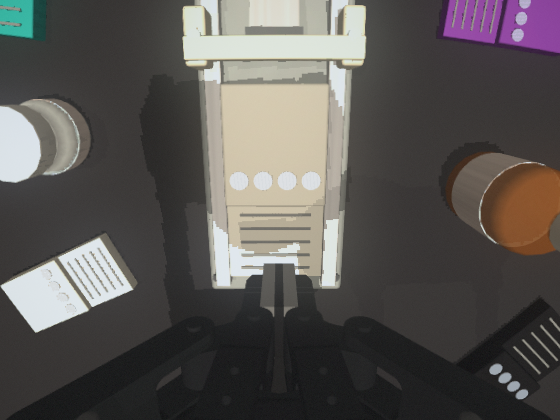

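The wrist view shows the cartridge straight in the track: nose edge at row 84, step at row 206, columns 222–328. The fingertips (278,265) are over the deck. All of this is within 2 mm of the estimate, so I'll descend.

{"op": "jog_arm", "data": {"deltas": [0,0,0,0,1,-20,0,0,0,0,0,1,-40,0,0,0,0,0,1,-55,0,0,0,0,0,1,-60,0,0,0,0,0,1,-63,0,0,0,0,0,1,-65,0,0,0,0,0,1,-67,0,0,0,0,0,1,-68,0,0,0,0,0,1,-68,0,0,0,0,0,1,-68,0]}}

```text
clock: 2.95
position: [0.4662, 0.0346, 0.0454]
ee_rot: [0.0, 0.999, -0.048, 0.001]
contact_force: [-1.1, -0.7, 5.8]
width: 0.0004
gripper_force: 2.8
```

{"op": "jog_arm", "data": {"deltas": [0,0,0,0,0,-1,0,0,0,0,0,0,-2,0,0,0,0,0,0,-3,0,0,0,0,0,0,-4,0,0,0,0,0,0,-5,0,0,0,0,0,0,-6,0,0,0,0,0,0,-7,0,0,0,0,0,0,-7,0,0,0,0,0,0,-7,0]}}

```text
clock: 3.85
position: [0.4662, 0.0346, 0.039]
ee_rot: [0.0, 0.999, -0.048, 0.001]
contact_force: [-1.8, -0.7, 9.8]
width: -0.0001
gripper_force: 5.6
```

{"op": "jog_arm", "data": {"deltas": [0,0,0,0,0,-1,0,0,0,0,0,0,-2,0,0,0,0,0,0,-2,0,0,0,0,0,0,-2,0]}}

```text
clock: 4.25
position: [0.4662, 0.0346, 0.0389]
ee_rot: [0.0, 0.999, -0.048, 0.002]
contact_force: [-5.9, -0.3, 29.1]
width: 0.0002
gripper_force: 14.7
```

{"op": "jog_arm", "data": {"deltas": [0,0,0,2,-0.2,0,0,0,0,0,4,-0.4,0,0,0,0,0,6,-0.6,0,0,0,0,0,8,-0.8,0,0,0,0,0,10,-1,0,0,0,0,0,12,-1.2,0,0,0,0,0,14,-1.3,0,0,0,0,0,16,-1.5,0,0,0,0,0,18,-1.7,0,0,0,0,0,20,-1.9,0]}}

```text
invalid input
```

```bash
cat > look.py <<'E'
import sys
from h import *
s=manip.get_state(); im=imaging.get_image('side'); sc=imaging.get_image('scene')
print({k:np.round(s[k],4) for k in ('clock','position','contact_force','moment')})
a=cv2.resize(im[195:270,210:350],(700,375),interpolation=cv2.INTER_CUBIC)
cv2.imwrite(sys.argv[1],a)
b=cv2.resize(sc[175:290,195:330],(540,460),interpolation=cv2.INTER_CUBIC); cv2.imwrite(sys.argv[1].replace('.png','_s.png'),b)
E
python3 look.py pics/s1.png
```

```text
{'clock': np.float64(4.25), 'position': array([0.4662, 0.0346, 0.0389]), 'contact_force': array([-5.8557, -0.2616, 29.1354]), 'moment': array([-0.0468,  1.0997,  0.0073])}
```

View pics/s1.png

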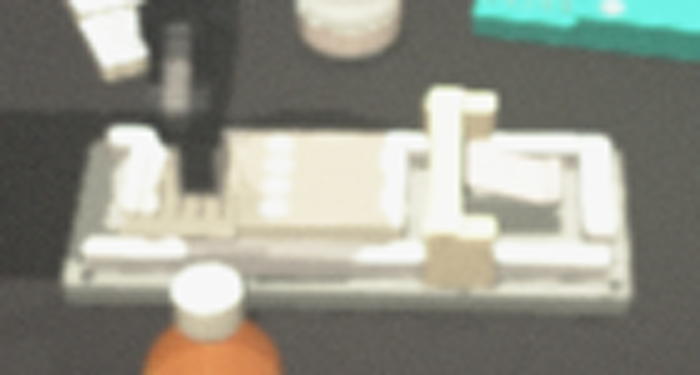

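The side view shows the fingertips on the deck at (200,190), just behind the step, with the cartridge pressed level. The last call was one number short and was refused, so I'll resend it.

{"op": "jog_arm", "data": {"deltas": [0,0,0,2,-0.2,0,0,0,0,0,4,-0.4,0,0,0,0,0,6,-0.6,0,0,0,0,0,8,-0.8,0,0,0,0,0,10,-1,0,0,0,0,0,12,-1.2,0,0,0,0,0,14,-1.3,0,0,0,0,0,16,-1.5,0,0,0,0,0,18,-1.7,0,0,0,0,0,20,-1.9,0,0]}}

```text
clock: 5.35
position: [0.4862, 0.033, 0.0389]
ee_rot: [0.0, 0.999, -0.048, 0.002]
contact_force: [-6.6, -0.3, 27.1]
width: -0.0003
gripper_force: 13.7
```

{"op": "jog_arm", "data": {"deltas": [0,0,0,2,-0.2,0,0,0,0,0,4,-0.4,0,0,0,0,0,6,-0.6,0,0,0,0,0,8,-0.8,0,0,0,0,0,10,-1,0,0,0,0,0,12,-1.2,0,0,0,0,0,14,-1.3,0,0,0,0,0,16,-1.5,0,0,0,0,0,18,-1.7,0,0,0,0,0,20,-1.9,0,0]}}

```text
clock: 6.35
position: [0.5063, 0.0311, 0.039]
ee_rot: [0.0, 0.999, -0.048, 0.002]
contact_force: [-5.9, 0.6, 25.7]
width: 0.0
gripper_force: 12.7
```

```bash
python3 look.py pics/s2.png
```

```text
{'clock': np.float64(6.35), 'position': array([0.5063, 0.0311, 0.039 ]), 'contact_force': array([-5.8509,  0.5968, 25.7319]), 'moment': array([0.0762, 0.9794, 0.0263])}
```

View pics/s2.png

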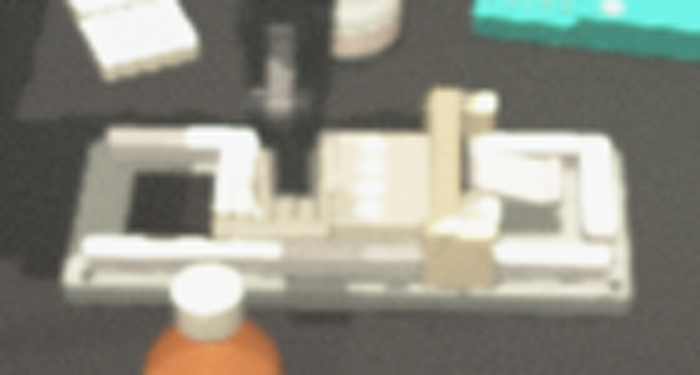

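The cartridge has moved 40 mm, carried level with the fingertips, and its nose is passing under the bar (columns 430–460). I'll continue.

{"op": "jog_arm", "data": {"deltas": [0,0,0,2,-0.2,0,0,0,0,0,4,-0.4,0,0,0,0,0,6,-0.6,0,0,0,0,0,8,-0.8,0,0,0,0,0,10,-1,0,0,0,0,0,12,-1.2,0,0,0,0,0,14,-1.3,0,0,0,0,0,16,-1.5,0,0,0,0,0,18,-1.7,0,0,0,0,0,20,-1.9,0,0,0,0,0,22,-2.1,0,0,0,0,0,24,-2.3,0,0,0,0,0,26,-2.5,0,0,0,0,0,28,-2.7,0,0,0,0,0,30,-2.9,0,0]}}

```text
clock: 7.95
position: [0.5341, 0.0284, 0.0389]
ee_rot: [-0.0, 0.999, -0.048, -0.0]
contact_force: [-8.4, -0.1, 26.0]
width: 0.0002
gripper_force: 12.8
```

{"op": "jog_arm", "data": {"deltas": [0,0,0,1,-0.1,0,0,0,0,0,2,-0.2,0,0,0,0,0,3,-0.3,0,0,0,0,0,4,-0.4,0,0,0,0,0,5,-0.5,0,0,0,0,0,6,-0.6,0,0,0,0,0,7,-0.7,0,0,0,0,0,8,-0.8,0,0,0,0,0,9,-0.9,0,0,0,0,0,10,-1,0,0]}}

```text
clock: 8.95
position: [0.5429, 0.0275, 0.0389]
ee_rot: [-0.0, 0.999, -0.048, -0.002]
contact_force: [-11.8, 0.8, 29.5]
width: -0.0
gripper_force: 14.8
```

```bash
python3 look.py pics/s3.png
```

```text
{'clock': np.float64(8.95), 'position': array([0.5429, 0.0275, 0.0389]), 'contact_force': array([-11.7637,   0.809 ,  29.46  ]), 'moment': array([ 0.1804,  2.0314, -0.034 ])}
```

View pics/s3.png

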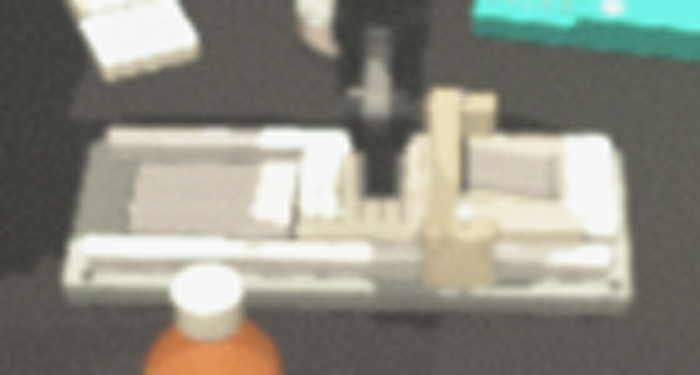

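The cartridge is nearly home: its rear edge is at column 298, its nose is at the end stop near column 580, and the plate is visible behind it. I'll push on until the stop is felt.

{"op": "jog_arm", "data": {"deltas": [0,0,0,1,-0.1,0,0,0,0,0,2,-0.2,0,0,0,0,0,3,-0.3,0,0,0,0,0,4,-0.4,0,0,0,0,0,5,-0.5,0,0,0,0,0,5,-0.5,0,0]}}

```text
clock: 9.65
position: [0.5483, 0.027, 0.039]
ee_rot: [-0.0, 0.999, -0.048, -0.001]
contact_force: [-9.2, 0.5, 27.0]
width: -0.0004
gripper_force: 14.3
```

{"op": "jog_arm", "data": {"deltas": [0,0,0,1,-0.1,0,0,0,0,0,2,-0.2,0,0,0,0,0,3,-0.3,0,0,0,0,0,4,-0.4,0,0,0,0,0,4,-0.4,0,0]}}

```text
clock: 10.15
position: [0.5485, 0.027, 0.0389]
ee_rot: [-0.0, 0.999, -0.048, -0.005]
contact_force: [-16.1, 1.1, 34.1]
width: 0.0
gripper_force: 18.5
```

```bash
python3 look.py pics/s4.png
python3 - <<'E'
import cv2,numpy as np
a=cv2.imread('pics/s3.png');b=cv2.imread('pics/s4.png');cv2.imwrite('pics/s34.png',cv2.resize(np.vstack([a[90:300],b[90:300]]),(800,480)))
E
```

```text
{'clock': np.float64(10.15), 'position': array([0.5485, 0.027 , 0.0389]), 'contact_force': array([-16.1227,   1.14  ,  34.1282]), 'moment': array([ 0.2337,  2.7619, -0.013 ])}
```

View pics/s34.png

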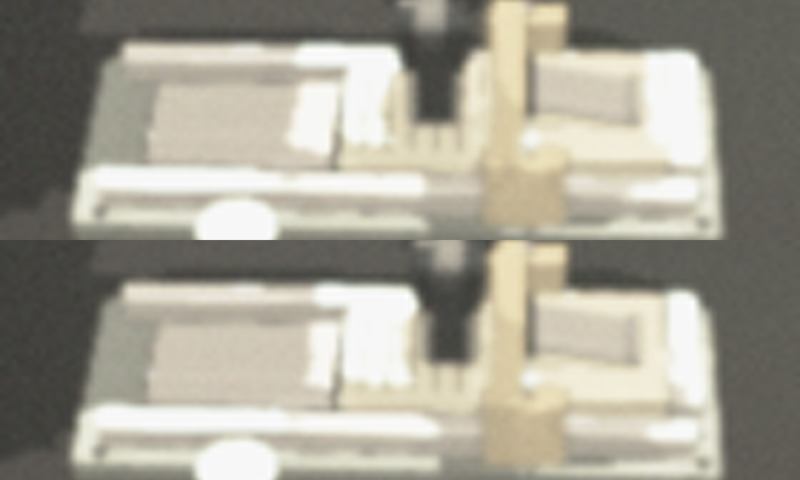

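The cartridge's rear edge stays at column 340 in both views, with a gap and the plate behind it. So it was already home, and the fingers then slid up to the step and stopped. One firmer push to be sure, keeping the pressure even.

{"op": "jog_arm", "data": {"deltas": [0,0,0,1,-0.1,0.2,0,0,0,0,2,-0.2,0.4,0,0,0,0,3,-0.3,0.6,0,0,0,0,4,-0.4,0.8,0,0,0,0,4,-0.4,0.8,0]}}

```text
clock: 10.75
position: [0.5487, 0.0269, 0.0389]
ee_rot: [-0.0, 0.999, -0.048, -0.009]
contact_force: [-21.6, 3.1, 35.2]
width: 0.0001
gripper_force: 22.3
```

Run:
```python
from h import *
a=imaging.get_image('side'); b=cv2.imread('pics/side0.png')
d=imaging.calibration('side')
o=np.array([526.3,28]);th=np.radians(-5.5);u=np.array([np.cos(th),np.sin(th)]);n=np.array([-u[1],u[0]])
def P(x,y,z): p=o+x*u+y*n; return proj(d,[p[0]/1e3,p[1]/1e3,z/1e3])[0].round(1)
for nm,q in dict(plateFR_up=(-20,-23,22),plateFR_dn=(-20,-23,14),plateRR_up=(-90,-23,22),plateRR_dn=(-90,-23,14),plateRL_up=(-90,23,22),plateRL_dn=(-90,23,14),rearR=(-15,-30,28),noseR=(105,-30,34),noseL=(105,30,34)).items(): print(nm,P(*q))
c=a[212:258,216:345]; cv2.imwrite('pics/s5.png',cv2.resize(c,None,fx=6,fy=6,interpolation=cv2.INTER_NEAREST))
```

```text
plateFR_up [268.5 242.1]
plateFR_dn [268.6 244.9]
plateRR_up [235.6 241.3]
plateRR_dn [235.9 244.1]
plateRL_up [238.2 227.5]
plateRL_dn [238.4 230.3]
rearR [270.6 242.2]
noseR [328.1 241.2]
noseL [326.9 223. ]
```

View pics/s5.png

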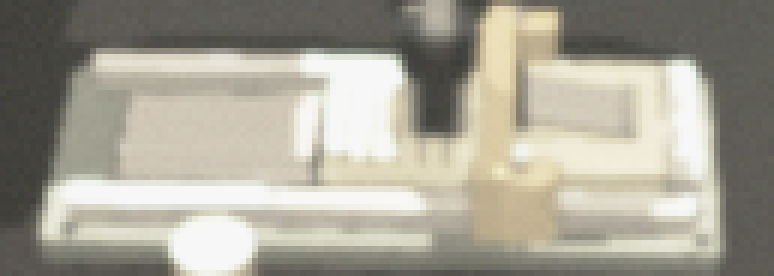

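The cartridge is home. The plate corner at (237,227) matches the raised position, and the nose at (327,242) matches the end stop. The tip did not move under 22 N. I'll ease the push slightly, lift straight up and move clear.

{"op": "jog_arm", "data": {"deltas": [0,0,0,-2,0.2,0,0,0,0,0,-4,0.4,0,0,0,0,0,-5,0.5,1,0,0,0,0,-6,0.6,2,0,0,0,0,-7,0.7,3,0,0,0,0,-8,0.8,4,0,0,0,0,-8,0.8,6,0,0,0,0,-9,0.9,10,0,0,0,0,-10,1,20,0,0,0,0,-10,1,40,0,0,0,0,-10,1,70,0,0,0,0,-10,1,110,0,0,0,0,-40,0,150,0,0,0,0,-80,-30,170,0,0,0,0,-120,-60,170,0,0,0,0,-150,-100,170,0,0,0,0,-150,-140,170,0,0,0,0,-150,-140,170,0]}}

```text
clock: 12.6
position: [0.4094, -0.1194, 0.2083]
ee_rot: [0.003, 0.999, -0.051, 0.003]
contact_force: [0.6, 0.0, -0.2]
width: 0.0005
gripper_force: 0.0
```

```bash
python3 look.py pics/s6.png
python3 - <<'E'
from h import *
c=cv2.imread('pics/s6.png'); s=cv2.imread('pics/s6_s.png'); s=cv2.resize(s,(440,375)); cv2.imwrite('pics/s7.png',cv2.resize(np.hstack([c,s]),(800,263)))
E
```

```text
{'clock': np.float64(12.6), 'position': array([ 0.4094, -0.1194,  0.2083]), 'contact_force': array([ 0.6315,  0.0309, -0.1556]), 'moment': array([ 0.0392, -0.0224, -0.0357])}
```

View pics/s7.png

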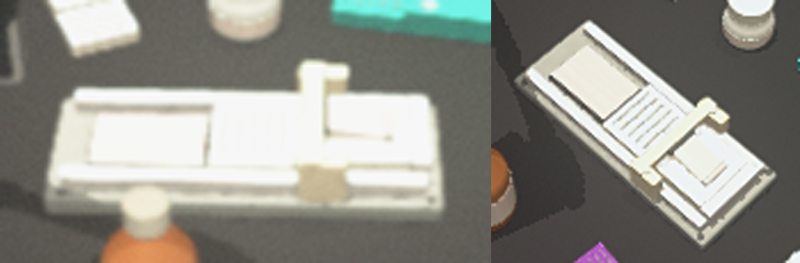

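The final views show the cartridge seated at the end stop under the bar and leaf, with the raised plate behind it (scene crop at (595,80)). The bottle and jar are untouched and the arm is clear.

```bash
python3 -c "
from rig import manip; print(manip.sign_off())"
```

```text
the job is handed in; nothing more can be done
None
```

The cartridge is loaded fully home against the end stop, with the lifter plate up behind it and the arm clear; the job was handed in at about 12.7 s, with the bottle and jar still in place (the tube rack was not in the final views).

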